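# Stroke lifted pearl inlay flat in a lacquer tray

### The arm

A 6-joint arm with a two-finger parallel gripper is mounted at the origin on the work surface. World frame = base frame: x ahead of the robot, y to its left, z up, the work surface at z = 0. Lengths are in m, angles in degrees, forces in N, time in s.
With the tool pointing down it reaches from about 0.225 to 0.725 m from the base axis. Payload 3.1 kg.
Tool frame: the origin (TCP) lies between the finger pads; the fingertips stand 8 mm ahead of it and the grasp point (between the pads) lies 11 mm behind it (env.nose_length is the distance from the TCP to the fingertips, in m); z points along the fingers, y is the line along which they close (so a half turn about z gives the same grasp; the last joint's range is limited). The gripper opens to 85 mm and grips with 20 to 120 N. Pads are 22 mm wide; open, the fingers measure 114 mm over their backs; the gripper's body (76 mm by 85 mm) begins 54 mm behind the grasp point. The pads swing forward as they close: fully open they stand 13 mm farther back than shut.
Start: joints at [-78.999, 2.75, 5.684, 92.934, 0, 82.678], TCP at [0.165, -0.498, 0.239] pointing down, gripper open.
Joint ranges: [-166.93, 166.93], [-56.73, 111.36], [-69.38, 81.34], [-121.58, 131.49], [-85.45, 84.26], [-180, 180]. Speed limits (degrees/s): [159.86, 159.86, 180, 180, 180, 180].

### API

Orientations are given as [roll, pitch, yaw] about the fixed x, y, z axes, in that order (R = Rz(yaw) Ry(pitch) Rx(roll)).
In Python, from workcell import status, optics, ticket, env gives the robot as it stands.
- The arm moves only by the tool move_arm, never from a script. Its argument "series" is one flat list of numbers, 5 for each row, row after row: the opening, from 0 (shut) to 1 (fully open), then the shift along the world's x, y, z each as a share of 0.3 m, from -1 to 1, then the turn about the world's z as a share of 2 rad, from -1 to 1. A call has 1 to 20 rows; each row is the pose to reach, as a shift and turn from the pose commanded when the call began; what a row does not reach only later rows make up. A row lasts 1/8 s, in which the tool goes at most 62.5 mm and 10.7 degrees, less where a joint would pass 70% of its speed; a pose out of reach is approached as far as the arm can. A call with a number of a shift or a turn outside -1 to 1 is refused whole. A call with a gripper value outside its range is refused whole. The fingers move at their own pace and stop on an object; "force" is the grip in N (left out, the last holds). Time passes only in rows, so rows that repeat a pose let the fingers close. It gives the time, the measured TCP pose, the force, the opening and the grip force at its end, in the units of the state.
- status.read_state(): the state, without advancing time (a new reading comes with each control period).
- optics.grab_frame(name): name is "scene" or "top" or "wrist"; returns the picture (480x640x3 uint8, red, green, blue); there is no depth.
- optics.get_calibration(name): a dict with "camera_matrix" (3x3 intrinsics, pixels), "view" (4x4, takes a point from world to camera coordinates); the wrist camera has in their place "hand_eye" (4x4, takes a point from camera to tool coordinates, whose origin is the TCP and whose axes are the flange's). Camera axes: x right, y down, z forward; pixel columns grow to the right and rows downward; lengths in m; the calibration is good to about 2 mm. A picture is of the moment at which its call begins: read the wrist's pose just before it. get_calibration takes no time and is no camera call.
- ticket.finish_job(): hands the job in; it is judged then, once.
The state is a dict: "clock": time; "joint_positions": joint angles; "qvel": joint speeds; "joint_torque": joint torques, N m; "eef_pos": TCP position; "tcp_rot": TCP orientation; "wrist_force": force on the tool from outside, world axes, zero at the start; "ft_torque": the same for the moment, N m; "grip_width": opening from 0.0 (shut) to 1.0 (fully open); "finger_force": force on a finger pad.
Only numpy, scipy, OpenCV 4.12 (cv2) and the standard library are available. Lean on these libraries where they do the work, as an engineer would, in place of code of your own. Each camera call takes 0.05 s, during which the arm holds its last target. There are 200 camera calls.

### The job

First push the magnifier head aside so that no part of it is over the lacquer tray. Then take the burnisher from its stand and, with its tip, press the lifted pearl plaques of the curved strip flat in one slow, gentle, unbroken stroke (about 3 cm a second) from the end with the blue square to the other end, without touching the tray with the gripper. Put the burnisher back upright, fully down in its stand, and leave the magnifier aside and the other things undisturbed.

Things in the scene. Friction and masses are not known exactly. Their poses are not given: they have to be found in the camera images.
- tray: Red lacquer tray with a black rim, fixed to the table, 170 (x) x 280 (y) x 30 mm high, rim 6 mm thick. Origin: centre of its underside; floor 12 mm above it. A 24 mm high divider at y = +73 mm parts off a small side compartment; the inlay strip lies in the large one.
- burnisher: Burnishing stylus, 105 mm long, 60 g. Origin: the lowest point of its tip; z runs up the handle. Amber ball tip of radius 6 mm, 10 mm steel shaft, brass collar of diameter 34 mm from z = 40 to 45 mm, then a dark wooden handle 18 x 18 mm square (sides along its x and y) from z = 45 to 105 mm. It starts upright in the stand, the collar resting on the stand's top.
- stand: Wooden block 60 x 60 x 50 mm, fixed. Origin: centre of its underside. A round upright hole of diameter 22 mm, 42 mm deep, in the middle of the top holds the burnisher; when home the tip is 10 mm above the origin.
- magnifier (a point): Centre of the round white magnifier head: a disc of radius 60 mm, 20 mm thick, level, 147 mm above the table, with clear lens. It hangs at the end of a 16 mm wide, 12 mm thick level arm and starts over the tray. The arm turns about an upright axis with friction (about 2 N at the head) and stays where it is left.
- lamp_mid (a point): Point on the middle of the straight lamp arm, 180 mm from the magnifier centre; the upright axis of the arm lies as far again beyond it (360 mm from the magnifier centre, same height), at a 32 mm thick post, 160 mm high, on a round foot of radius 55 mm, beyond the tray on the left. The head swings away from the robot (+x) until 0.6 rad past the arm pointing along -y.
- seam0 (a point): Start of the inlay strip, the end beside the 12 mm blue square: hinge edge of plaque 0, on the middle line, at the height of the plaque's top face when flat (1 mm above the tray floor).
- seam3 (a point): Joint of the strip: hinge edge of plaque 3, on the middle line, at the height of the plaque's top face when flat (1 mm above the tray floor). Strip middle line, seam0 to seam7, in the tray frame (x, y, mm), straight between: (8.0, -118.0), (-11.1, -97.5), (-18.0, -70.4), (-8.4, -44.1), (12.6, -25.6), (26.0, -1.0), (23.3, 26.8), (6.3, 49.1).
- seam7 (a point): Far end of the strip: lifted edge of the last plaque, on the middle line, at the height of the plaque's top face when flat (1 mm above the tray floor).
- plaque0 (a joint): Lift angle of pearl plaque 0 (27 x 13 x 3 mm), in rad: 0 is flat, starts at 0.2 to 0.3 (5 to 8 mm up). Hinged at seam0, its edge towards seam1 sticks up; it stays where it is pressed (3 N near the hinge, 0.5 N at the edge).
- plaque1 (a joint): Lift angle of pearl plaque 1 (27 x 13 x 3 mm), in rad: 0 is flat, starts at 0.2 to 0.3 (5 to 8 mm up). Hinged at seam1, its edge towards seam2 sticks up; it stays where it is pressed (3 N near the hinge, 0.5 N at the edge).
- plaque2 (a joint): Lift angle of pearl plaque 2 (27 x 13 x 3 mm), in rad: 0 is flat, starts at 0.2 to 0.3 (5 to 8 mm up). Hinged at seam2, its edge towards seam3 sticks up; it stays where it is pressed (3 N near the hinge, 0.5 N at the edge).
- plaque3 (a joint): Lift angle of pearl plaque 3 (27 x 13 x 3 mm), in rad: 0 is flat, starts at 0.2 to 0.3 (5 to 8 mm up). Hinged at seam3, its edge towards seam4 sticks up; it stays where it is pressed (3 N near the hinge, 0.5 N at the edge).
- plaque4 (a joint): Lift angle of pearl plaque 4 (27 x 13 x 3 mm), in rad: 0 is flat, starts at 0.2 to 0.3 (5 to 8 mm up). Hinged at seam4, its edge towards seam5 sticks up; it stays where it is pressed (3 N near the hinge, 0.5 N at the edge).
- plaque5 (a joint): Lift angle of pearl plaque 5 (27 x 13 x 3 mm), in rad: 0 is flat, starts at 0.2 to 0.3 (5 to 8 mm up). Hinged at seam5, its edge towards seam6 sticks up; it stays where it is pressed (3 N near the hinge, 0.5 N at the edge).
- plaque6 (a joint): Lift angle of pearl plaque 6 (27 x 13 x 3 mm), in rad: 0 is flat, starts at 0.2 to 0.3 (5 to 8 mm up). Hinged at seam6, its edge towards seam7 sticks up; it stays where it is pressed (3 N near the hinge, 0.5 N at the edge).
- brush_pot: Blue ceramic pot of radius 32 mm with two brushes, 96 mm high. Origin: centre of its underside. A bystander: leave alone.
- jar: Amber jar, radius 29 mm, 75 mm high. Origin: centre of its underside. A bystander: leave alone.
- steel_weight: Steel weight, radius 19 mm, 40 mm high, in the side compartment of the tray. Origin: centre of its underside. A bystander: leave alone.
- brass_weight: Small brass weight, radius 12 mm, 28 mm high, standing in the large compartment beside the strip. Origin: centre of its underside. A bystander: leave alone.
- dish: White dish, radius 36 mm, 28 mm high. Origin: centre of its underside. A bystander: leave alone.
- spatula: Spatula 160 mm long, lying flat, to the left. Origin: on its handle side. A bystander: leave alone.
- tin: Green tin, radius 28 mm, 70 mm high. Origin: centre of its underside. A bystander: leave alone.

How it is judged:
By the outcome, as a careful person would: the job done as asked, in the order asked, and still so for the second after the job is handed in, with the robot touching nothing.
It also fails if it takes over 72 s, if anything falls off the work surface, if the arm or the gripper's body presses on something with over 40 N, if the wrist force passes 120 N, or if a joint passes its speed limit or range.

## Working session

There is one attempt and no reset: what is moved stays moved. The work goes in short steps, Python scripts to look and compute and a tool call to move; the robot and the scene stay as the last step left them, time stands still between calls to the robot, and variables do not carry over. Pictures are saved under pics/ and viewed, at most 12 in all, crops included, and the job is handed in when it is done.

Besides the shell and the picture viewer there is one more tool, called after "Request:" by a JSON object that holds its "api" and its "payload", one argument or row to a line. move_arm: Moves the arm, as the interface text tells. Shift numbers are shares of 0.3 m and turn numbers shares of 2 rad, none past 1 either way. Its arguments: {"type":"object","properties":{"series":{"type":"array"},"force":{"type":"number"}},"required":["series"]}

```bash
mkdir -p pics; cat > h.py <<'E'
import numpy as np, cv2
from workcell import status, optics, ticket, env
from scipy.spatial.transform import Rotation as R
def cam(n, st=None):
    c=optics.get_calibration(n); K=np.array(c["camera_matrix"])
    if n!="wrist": V=np.array(c["view"]); return K,V
    T=np.eye(4); T[:3,:3]=R.from_euler('xyz',st["tcp_rot"],degrees=True).as_matrix(); T[:3,3]=st["eef_pos"]
    return K,np.linalg.inv(T@np.array(c["hand_eye"]))
def ray(KV,px,z):
    K,V=KV; C=np.linalg.inv(V); d=C[:3,:3]@np.linalg.solve(K,[px[0],px[1],1.]); o=C[:3,3]
    return o+d*(z-o[2])/d[2]
def proj(KV,p):
    K,V=KV; q=K@(V[:3,:3]@np.asarray(p,float)+V[:3,3]); return q[:2]/q[2]
def grab(n,name):
    st=status.read_state(); f=np.array(optics.grab_frame(n)); cv2.imwrite(f"pics/{name}.png",f[:,:,::-1]); return f,cam(n,st),st
E
python3 - <<'E'
from h import *
for n in ("top","scene"):
    f,KV,st=grab(n,n+"0"); C=np.linalg.inv(KV[1]); print(n,C[:3,3],C[:3,2],KV[0][0,0])
print(st, env.nose_length)
E
```

```text
top [0.52420881 0.04246277 1.03224541] [ 0.08280624  0.00795577 -0.99653391] 453.7974524303929
scene [1.24578718 0.17080521 0.62507508] [-0.77610777 -0.1244097  -0.61820624] 443.3497352426252
{'clock': 0.05, 'joint_positions': array([-7.89982060e+01,  2.79346644e+00,  5.59155323e+00,  9.29326969e+01,
        1.59596647e-03,  8.26772708e+01]), 'qvel': array([-0.06139585, -0.00974075,  0.0365848 , -0.01909352, -0.03247176,
       -0.03347418]), 'joint_torque': array([ 1.37318395e-03, -3.40150774e+01,  3.21227396e+01,  1.66374684e-02,
       -2.39319679e-04, -1.23722771e-06]), 'eef_pos': array([ 0.16494026, -0.49780146,  0.2381114 ]), 'tcp_rot': array([-1.79866691e+02, -1.87400811e-02,  1.83244995e+01]), 'wrist_force': array([0.40124152, 0.72088199, 0.43195662]), 'ft_torque': array([-0.01053756, -0.00465982, -0.05435744]), 'finger_force': 0.0, 'grip_width': 0.9968059991027087} 0.008
```

View pics/top0.png

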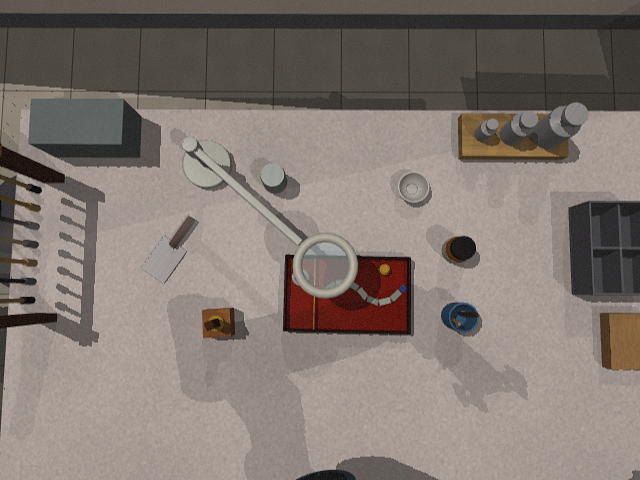

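View pics/scene0.png

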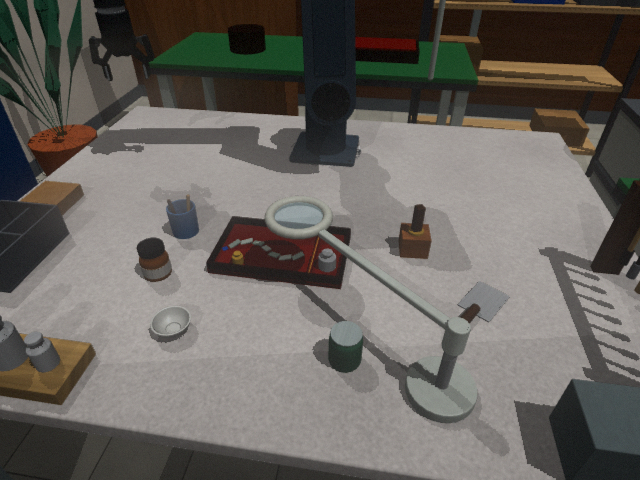

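The top view shows the tray corners near (286,255)–(410,333), with the blue square at (403,289), the stand at (218,323), the magnifier at (325,265) and its pivot at (190,145). The scene view agrees, with the head over the +y half of the tray and the burnisher upright in its stand.

```bash
python3 - <<'E'
from h import *
f=cv2.imread("pics/top0.png")[:,:,::-1]; KV=cam("top"); hsv=cv2.cvtColor(np.ascontiguousarray(f),cv2.COLOR_RGB2HSV)
print("corners",[ray(KV,p,.03).round(3)[:2].tolist() for p in((286,255),(410,257),(411,333),(284,331))])
m=cv2.inRange(f,(190,190,170),(255,255,255))[225:305,285:365]
print("head",ray(KV,(325.5,265.5),.157)[:2], "edge",ray(KV,(358,265.5),.157)[:2],"pivot",ray(KV,(190,145),.16)[:2])
red=cv2.inRange(hsv,(0,150,60),(6,255,255))|cv2.inRange(hsv,(174,150,60),(180,255,255))
red[:240]=0; red[345:]=0; red[:,:270]=0; red[:,425:]=0
x,y,w,h=cv2.boundingRect(red);print("red box",x,y,w,h,[ray(KV,p,.012)[:2].round(4) for p in((x,y),(x+w,y+h))])
w=cv2.inRange(hsv,(8,110,40),(22,255,200)); w[:300]=0;w[345:]=0;w[:,:195]=0;w[:,242:]=0
n,l,s,c=cv2.connectedComponentsWithStats(w);print(s[1:],c[1:])
for nm,p,z in(("pot",(462,318),.05),("jar",(461,248),.07),("dish",(413,188),.028),("tin",(273,177),.07),("brass",(384,270),.03),("stand",(218,323),.05),("handle",(213,321),.115)): print(nm,ray(KV,p,z)[:2].round(3))
b=cv2.resize(f[295:350,190:250],None,fx=8,fy=8,interpolation=cv2.INTER_CUBIC); cv2.imwrite("pics/stand.png",b[:,:,::-1])
E
```

```text
corners [[0.603, 0.116], [0.6, -0.159], [0.434, -0.159], [0.436, 0.118]]
head [0.57304874 0.02999513] edge [ 0.57347917 -0.03271021] pivot [0.80893591 0.29848278]
red box 287 259 120 72 [array([0.5952, 0.1148]), array([ 0.4367, -0.1539])]
[[202 308  33  30 821]] [[218.11084044 322.47503045]]
pot [ 0.468 -0.264]
jar [ 0.617 -0.259]
dish [ 0.756 -0.167]
tin [0.768 0.143]
brass [ 0.571 -0.101]
stand [0.454 0.259]
handle [0.462 0.255]
```

View pics/stand.png

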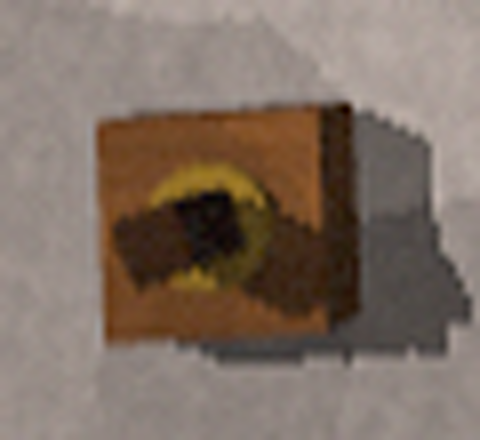

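Magnifier to pivot measures 0.357 m against the 0.360 m given, and the tray measures 0.167 x 0.276 m, so the measurements hold. The handle yaw is about 12° mod 90. I'll approach with the fingers shut, then push the head.

Request:
{"api": "move_arm", "payload": {
  "series": [0, 0.6, 0.967, 0, 0.73, 0, 0.6, 0.967, 0, 0.73, 0, 0.6, 0.967, 0, 0.73, 0, 0.6, 0.967, 0, 0.73, 0, 0.6, 0.967, 0, 0.73, 0, 0.6, 0.967, 0, 0.73, 0, 0.6, 0.967, 0, 0.73, 0, 0.6, 0.967, 0, 0.73, 0, 0.6, 0.967, 0, 0.73],
  "force": 60
}}

```text
clock: 1.23
eef_pos: [0.3449, -0.2079, 0.2388]
tcp_rot: [-180.0, -0.0, 101.9]
wrist_force: [-0.2, 0.2, -1.0]
grip_width: 0.001
finger_force: 0.0
```

Request:
{"api": "move_arm", "payload": {
  "series": [0, 0.51, 0.99, 0, 0, 0, 0.51, 0.99, 0, 0, 0, 0.51, 0.99, 0, 0, 0, 0.51, 0.99, 0, 0, 0, 0.51, 0.99, 0, 0, 0, 0.51, 0.99, 0, 0, 0, 0.51, 0.99, -0.17, 0, 0, 0.51, 0.99, -0.333, 0, 0, 0.51, 0.99, -0.333, 0]
}}

```text
clock: 2.35
eef_pos: [0.4928, 0.0884, 0.1331]
tcp_rot: [-179.2, -0.1, 101.9]
wrist_force: [-1.0, 0.2, -0.4]
grip_width: -0.001
finger_force: 0.0
```

Request:
{"api": "move_arm", "payload": {
  "series": [0, 0.03, -0.02, 0, 0, 0, 0.06, -0.043, 0, 0, 0, 0.09, -0.075, 0, 0, 0, 0.12, -0.107, 0, 0, 0, 0.148, -0.139, 0, 0, 0, 0.175, -0.17, 0, 0, 0, 0.203, -0.2, 0, 0, 0, 0.232, -0.224, 0, 0, 0, 0.26, -0.248, 0, 0, 0, 0.29, -0.272, 0, 0, 0, 0.318, -0.295, 0, 0, 0, 0.347, -0.317, 0, 0, 0, 0.381, -0.337, 0, 0, 0, 0.415, -0.357, 0, 0, 0, 0.45, -0.377, 0, 0, 0, 0.487, -0.395, 0, 0, 0, 0.523, -0.413, 0, 0, 0, 0.56, -0.43, 0, 0, 0, 0.56, -0.43, 0, 0, 0, 0.46, -0.41, 0, 0]
}}

```text
clock: 4.85
eef_pos: [0.6372, -0.0352, 0.1386]
tcp_rot: [180.0, 0.1, 101.9]
wrist_force: [-1.0, -0.0, 0.1]
grip_width: 0.0
finger_force: 0.0
```

```bash
python3 - <<'E'
from h import *
f,KV,st=grab("top","top1")
f,KV,st=grab("scene","scene1")
cv2.imwrite("pics/both1.png",np.vstack([cv2.imread("pics/top1.png")[100:380,130:530],cv2.imread("pics/scene1.png")[160:440,130:530]]))
E
```

```text
(no output)
```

View pics/both1.png

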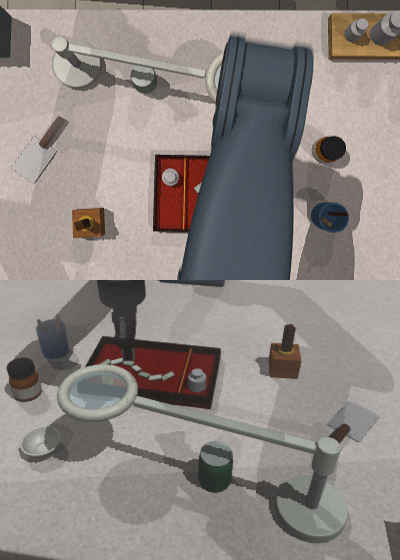

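The head is clear: in the top view its centre is beyond the tray, with nothing over it. Next I go above the stand with the gripper open and look.

Request:
{"api": "move_arm", "payload": {
  "series": [0, -0.15, 0.1, 0.2, 0, 1, -0.59, 0.97, 0.2, 0, 1, -0.59, 0.97, 0.2, 0, 1, -0.59, 0.97, 0.2, 0, 1, -0.59, 0.97, 0.2, 0, 1, -0.59, 0.97, 0.2, 0, 1, -0.59, 0.97, 0.2, 0, 1, -0.59, 0.97, 0.2, 0, 1, -0.59, 0.97, 0.2, 0]
}}

```text
clock: 6.08
eef_pos: [0.4599, 0.2556, 0.1995]
tcp_rot: [180.0, 0.0, 101.9]
wrist_force: [0.4, -0.8, -0.1]
grip_width: 1.003
finger_force: 0.0
```

```bash
python3 - <<'E'
from h import *
w,KV,st=grab("wrist","wrist2"); print(st["eef_pos"],st["tcp_rot"]); C=np.linalg.inv(KV[1]);print(C[:3,3],C[:3,2])
f,KT,st=grab("top","top2")
a=cv2.imread("pics/wrist2.png"); b=cv2.resize(cv2.imread("pics/top2.png")[240:345,270:430],(640,420),interpolation=cv2.INTER_CUBIC)
cv2.imwrite("pics/v2.png",cv2.resize(np.vstack([a[:,:],b]),(427,600)))
cv2.imwrite("pics/traytop.png",b)
E
```

```text
[0.45993337 0.25563082 0.19947712] [1.79972466e+02 2.61891890e-02 1.01861427e+02]
[0.44452688 0.32320812 0.33427987] [ 0.05697002 -0.26438316 -0.96273359]
```

View pics/v2.png

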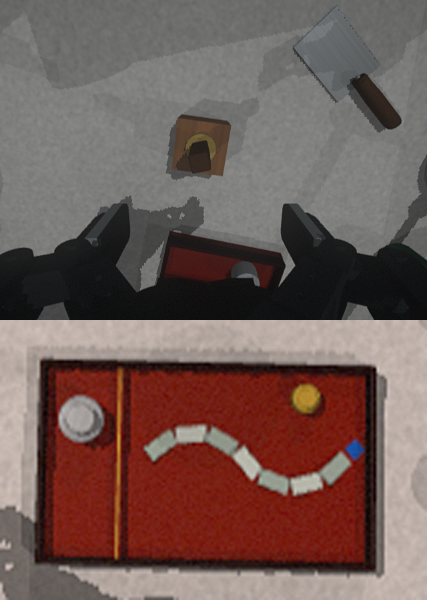

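The wrist view shows the stand top around (300,225) full-scale, with the brass collar under the handle. The lower crop shows the whole strip, from the blue square at right to the end at left, plus the brass weight, clear of the strip.

```bash
python3 - <<'E'
from h import *
st=status.read_state(); KW=cam("wrist",st); KT=cam("top")
def rect(m,KV,z):
    c=max(cv2.findContours(m,cv2.RETR_EXTERNAL,cv2.CHAIN_APPROX_NONE)[0],key=cv2.contourArea)
    p=np.array([ray(KV,q[0],z)[:2] for q in c]); r=cv2.minAreaRect((p*1000).astype(np.float32)); return r
b=cv2.imread("pics/top2.png"); h=cv2.cvtColor(b,cv2.COLOR_BGR2HSV)
red=cv2.inRange(h,(0,140,50),(8,255,255))|cv2.inRange(h,(172,140,50),(180,255,255))
blk=cv2.inRange(b,(0,0,0),(42,42,60))
roi=np.zeros_like(red); roi[245:345,275:425]=255
print("outer",rect(cv2.morphologyEx((red|blk)&roi,cv2.MORPH_OPEN,np.ones((3,3))),KT,.03))
print("red",rect(red&roi,KT,.012))
bl=cv2.inRange(h,(105,150,60),(125,255,255))&roi
print("blue",rect(bl,KT,.012))
sv=cv2.inRange(h,(0,0,110),(180,90,255))&roi; sv[:, :320]=0; sv[:,403:]=0;sv[:262]=0;sv[315:]=0
ys,xs=np.nonzero(sv); print("plaque px ext", [ (ray(KT,p,.014)[:2]*1000).round(1) for p in((xs.max(),ys[xs.argmax()]),(xs.min(),ys[xs.argmin()]))])
n,l,s,c=cv2.connectedComponentsWithStats(sv); print([((ray(KT,c[i],.0175)[:2]*1000).round(1).tolist(),int(s[i,4])) for i in range(1,n) if s[i,4]>8])
w=cv2.imread("pics/wrist2.png"); hw=cv2.cvtColor(w,cv2.COLOR_BGR2HSV)
x0,y0=240,160; crop=w[y0:280,x0:360]; hc=hw[y0:280,x0:360]
br=np.zeros(w.shape[:2],np.uint8); br[y0:280,x0:360]=cv2.inRange(hc,(21,130,50),(32,255,255))
ys,xs=np.nonzero(br); print("brass n",len(xs),"x",xs.min(),xs.max(),"y",ys.min(),ys.max(),rect(br,KW,.055))
wd=np.zeros_like(br); wd[y0:280,x0:360]=cv2.inRange(hc,(5,110,75),(20,255,255))
print("wood",rect(wd|br,KW,.05))
cv2.imwrite("pics/hc.png",cv2.resize(cv2.convertScaleAbs(crop,alpha=2),(600,600),interpolation=cv2.INTER_CUBIC))
E
```

```text
outer ((518.0618286132812, -53.122406005859375), (209.8915557861328, 167.13742065429688), 89.17610931396484)
red ((517.812255859375, -50.156341552734375), (205.14390563964844, 159.41009521484375), 89.21942901611328)
blue ((530.7811889648438, -144.67787170410156), (9.402595520019531, 9.55890941619873), 44.932823181152344)
plaque px ext [array([ 522.9, -138.7]), array([532.8,  31.1])]
[([522.8, -54.8], 514)]
brass n 5 x 294 317 y 202 222 ((464.1476135253906, 265.4324035644531), (0.0, 0.0), 0.0)
wood ((452.1066589355469, 262.5776672363281), (59.07228469848633, 59.60277557373047), 3.758242130279541)
```

View pics/hc.png

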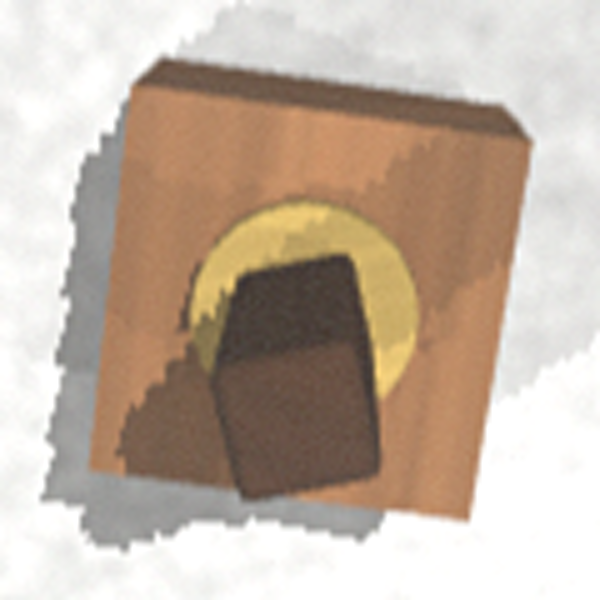

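```bash
python3 - <<'E'
from h import *
st=status.read_state(); KW=cam("wrist",st); KT=cam("top")
f=lambda p,z:ray(KW,(240+p[0]/5-.4,160+p[1]/5-.4),z)[:2]*1000
def q(ps,z):
    P=np.array([f(p,z) for p in ps]); e=np.roll(P,-1,0)-P
    print(P.mean(0).round(1),"len",np.linalg.norm(e,axis=1).round(1),"yaw",(np.degrees(np.arctan2(e[:,1],e[:,0]))%90).round(1))
q([(133,85),(530,142),(468,520),(92,470)],.05)
q([(217,378),(368,342),(380,472),(245,498)],.115)
for p in((190,300),(420,300),(300,200)): print("collar",f(p,.055))
b=cv2.imread("pics/top2.png"); h=cv2.cvtColor(b,cv2.COLOR_BGR2HSV)
red=cv2.inRange(h,(0,120,50),(14,255,255))|cv2.inRange(h,(172,140,50),(180,255,255))
blk=cv2.inRange(b,(0,0,0),(42,42,60))
m=red|blk; m[:248]=0;m[340:]=0;m[:,:279]=0;m[:,:][:,418:]=0
m=cv2.morphologyEx(cv2.morphologyEx(m,cv2.MORPH_CLOSE,np.ones((5,5))),cv2.MORPH_OPEN,np.ones((7,7)))
c=max(cv2.findContours(m,cv2.RETR_EXTERNAL,cv2.CHAIN_APPROX_NONE)[0],key=cv2.contourArea)
P=np.array([ray(KT,a[0],.03)[:2]*1000 for a in c],np.float32); print(cv2.minAreaRect(P))
r=cv2.minAreaRect(P); ctr=np.array(r[0]);
# plaque pieces at stronger threshold in tray coords
sv=cv2.inRange(h,(0,0,110),(180,90,255)); sv[:,:320]=0; sv[:,403:]=0;sv[:262]=0;sv[315:]=0
ys,xs=np.nonzero(sv); W=np.array([ray(KT,p,.016)[:2]*1000 for p in zip(xs,ys)])
print("strip bbox",W.min(0),W.max(0),"mean",W.mean(0))
S=np.array([(8,-118),(-11.1,-97.5),(-18,-70.4),(-8.4,-44.1),(12.6,-25.6),(26,-1),(23.3,26.8),(6.3,49.1)])
mid=(S[1:]+S[:-1])/2
print("model mean",mid.mean(0),"offset centre", W.mean(0)-mid.mean(0))
E
```

```text
[452.4 262.2] len [59.2 59.6 59.2 59.7] yaw [3.7 4.  3.8 4. ]
[452.9 262.6] len [18.4 16.1 16.6 15.2] yaw [25.6 17.2 23.2 23.6]
collar [435.0393409 261.2155219]
collar [468.57380154 268.22238887]
collar [448.09243361 279.23764936]
((518.567138671875, -19.046783447265625), (278.0784606933594, 167.1352996826172), 89.16606140136719)
strip bbox [ 493.74240015 -138.31485563] [551.01699692  31.07357609] mean [522.78294507 -54.84089714]
model mean [  4.50714286 -35.17857143] offset centre [518.27580222 -19.66232571]
```

The stand measures 59.5 mm square with its centre at (452.4, 262.2) mm. The handle is centred on it to within 0.5 mm, at a yaw of about 21.5°. The tray centre is about (518.4, -19.4) mm from both the rim and the strip, and its yaw is about -0.8°. Grasping now.

Request:
{"api": "move_arm", "payload": {
  "series": [1, -0.022, 0.018, 0, 0.084, 1, -0.022, 0.018, -0.1, 0.084, 1, -0.022, 0.018, -0.2, 0.084, 1, -0.022, 0.018, -0.3, 0.084, 1, -0.022, 0.018, -0.383, 0.084, 1, -0.022, 0.018, -0.383, 0.084, 0, -0.022, 0.018, -0.383, 0.084, 0, -0.022, 0.018, -0.383, 0.084, 0, -0.022, 0.018, -0.383, 0.084, 0, -0.022, 0.018, -0.383, 0.084, 0, -0.022, 0.018, -0.383, 0.084, 0, -0.022, 0.018, -0.383, 0.084, 0, -0.022, 0.018, -0.383, 0.084, 0, -0.022, 0.018, -0.383, 0.084],
  "force": 60
}}

```text
clock: 7.92
eef_pos: [0.4531, 0.2624, 0.0855]
tcp_rot: [179.9, -0.0, 111.6]
wrist_force: [-0.1, 0.1, 5.5]
grip_width: 0.204
finger_force: 59.0
```

```bash
python3 - <<'E'
from h import *
for i in range(3):
    optics.grab_frame("wrist"); s=status.read_state(); print(s["eef_pos"],s["wrist_force"].round(2))
E
```

```text
[0.45309238 0.26244185 0.08546593] [-0.23  0.22  5.13]
[0.45307794 0.26243926 0.08548462] [ 0.12 -0.3   5.41]
[0.45309632 0.26238898 0.08547933] [-0.27 -0.1   5.08]
```

Request:
{"api": "move_arm", "payload": {
  "series": [0, 0, 0, 0.1, 0, 0, 0, 0, 0.2, 0, 0, 0, 0, 0.3, 0, 0, 0, 0, 0.4, 0, 0, 0.05, -0.15, 0.4, 0, 0, 0.08, -0.3, 0.4, 0, 0, 0.1, -0.45, 0.4, 0, 0, 0.12, -0.6, 0.4, 0, 0, 0.15, -0.75, 0.4, 0, 0, 0.16, -0.9, 0.4, 0, 0, 0.16, -0.9, 0.4, 0]
}}

```text
clock: 9.45
eef_pos: [0.4999, -0.0104, 0.2032]
tcp_rot: [-179.9, -0.0, 111.3]
wrist_force: [0.5, 1.4, 0.9]
grip_width: 0.204
finger_force: 58.6
```

Request:
{"api": "move_arm", "payload": {
  "series": [0, 0, -0.15, 0, 0, 0, 0, -0.3, 0, 0, 0, 0, -0.3, 0, 0, 0, 0, -0.3, 0, 0, 0, 0, -0.3, 0, 0]
}}

```text
clock: 10.07
eef_pos: [0.5004, -0.0964, 0.2043]
tcp_rot: [-180.0, -0.0, 111.7]
wrist_force: [0.9, -0.1, -1.7]
grip_width: 0.202
finger_force: 58.7
```

```bash
python3 - <<'E'
from h import *
f,KV,st=grab("wrist","wrist3"); print(st["eef_pos"],st["tcp_rot"],st["wrist_force"])
KT=cam("top"); print("stand by top",np.mean([ray(KT,(190+p[0]/8-.4,295+p[1]/8-.4),.05)[:2] for p in((97,122),(320,105),(330,325),(107,343))],axis=0))
S=np.array([(8,-118),(-11.1,-97.5),(-18,-70.4),(-8.4,-44.1),(12.6,-25.6),(26,-1),(23.3,26.8),(6.3,49.1)])
a=np.radians(-.83); S=S@np.array([[np.cos(a),np.sin(a)],[-np.sin(a),np.cos(a)]])/1000+[.5184,-.0194]
print(S.round(4).tolist())
h=cv2.cvtColor(f,cv2.COLOR_RGB2HSV); bl=cv2.inRange(h,(100,140,40),(125,255,255))
n,l,s,c=cv2.connectedComponentsWithStats(bl)
for i in range(1,n):
    if s[i,4]>60: print("blue",c[i],s[i,4],ray(KV,c[i],.012)[:2]*1000)
g=f[:,:,::-1].copy(); g=cv2.convertScaleAbs(g,alpha=1.7)
for p in S: q=proj(KV,[*p,.013]); cv2.circle(g,tuple(int(round(v)) for v in q),2,(0,255,0),-1)
cv2.imwrite("pics/w3o.png",g)
E
```

```text
[ 0.5003558  -0.09639021  0.20430522] [-1.79988742e+02 -4.87547023e-02  1.11711936e+02] [ 0.85851267 -0.08964879 -1.67852388]
stand by top [0.45474705 0.26237718]
[[0.5247, -0.1375], [0.5059, -0.1167], [0.4994, -0.0895], [0.5094, -0.0634], [0.5306, -0.0452], [0.5444, -0.0208], [0.5421, 0.0071], [0.5254, 0.0296]]
```

View pics/w3o.png

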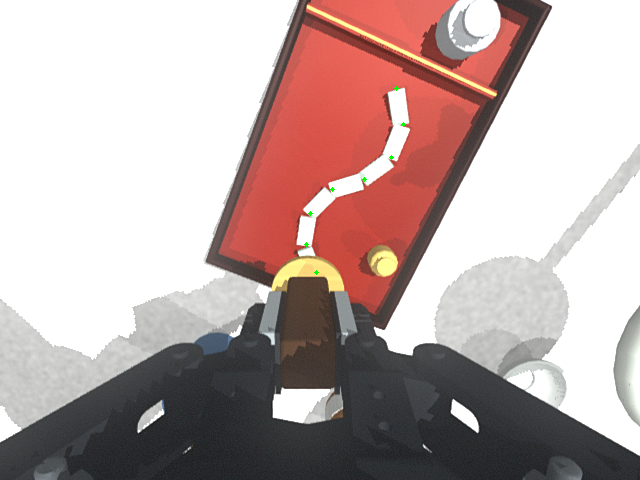

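The projected seams land on the strip joints within about 2 px, roughly 1.5 mm. The stand check shows the top camera reads about +2 mm in x, so I shift the path by (-1.2, -0.7) mm. Descending above seam0.

Request:
{"api": "move_arm", "payload": {
  "series": [0, 0.08, -0.139, 0, 0, 0, 0.08, -0.139, -0.1, 0, 0, 0.08, -0.139, -0.2, 0, 0, 0.08, -0.139, -0.28, 0, 0, 0.08, -0.139, -0.34, 0, 0, 0.08, -0.139, -0.367, 0, 0, 0.08, -0.139, -0.367, 0, 0, 0.08, -0.139, -0.367, 0, 0, 0.08, -0.139, -0.367, 0]
}}

```text
clock: 11.25
eef_pos: [0.5252, -0.1399, 0.0956]
tcp_rot: [179.9, 0.1, 111.6]
wrist_force: [0.4, 0.2, -0.5]
grip_width: 0.2
finger_force: 58.6
```

```bash
python3 - <<'E'
from h import *
s=status.read_state(); print(s["eef_pos"],s["wrist_force"].round(2))
f,KV,s=grab("scene","scene4")
cv2.imwrite("pics/s4.png",cv2.resize(f[190:310,180:360,::-1],(800,533),interpolation=cv2.INTER_CUBIC))
S=np.array([(.5235,-.1382),(.5047,-.1174),(.4982,-.0902),(.5082,-.0641),(.5294,-.0459),(.5432,-.0215),(.5409,.0064),(.5242,.0289)])
t=np.linspace(0,7,57); P=np.c_[np.interp(t,range(8),S[:,0]),np.interp(t,range(8),S[:,1])]
P0=np.array([.5245,-.1393])
prev=P0
for a,b in((1,20),(21,40),(41,56)):
    print(((P[a:b+1]-prev)/.3).round(3).tolist()); prev=P[b]
E
```

```text
[ 0.5252187  -0.13990995  0.09561958] [ 0.4   0.2  -0.49]
[[-0.011, 0.012], [-0.019, 0.021], [-0.027, 0.03], [-0.035, 0.038], [-0.042, 0.047], [-0.05, 0.056], [-0.058, 0.064], [-0.066, 0.073], [-0.069, 0.084], [-0.071, 0.096], [-0.074, 0.107], [-0.077, 0.118], [-0.08, 0.13], [-0.082, 0.141], [-0.085, 0.152], [-0.088, 0.164], [-0.084, 0.175], [-0.079, 0.185], [-0.075, 0.196], [-0.071, 0.207]]
[[0.004, 0.011], [0.008, 0.022], [0.013, 0.033], [0.017, 0.043], [0.026, 0.051], [0.034, 0.059], [0.043, 0.066], [0.052, 0.074], [0.061, 0.081], [0.07, 0.089], [0.078, 0.097], [0.087, 0.104], [0.093, 0.114], [0.099, 0.124], [0.105, 0.135], [0.11, 0.145], [0.116, 0.155], [0.122, 0.165], [0.128, 0.175], [0.133, 0.186]]
[[-0.001, 0.012], [-0.002, 0.023], [-0.003, 0.035], [-0.004, 0.046], [-0.005, 0.058], [-0.006, 0.07], [-0.007, 0.081], [-0.008, 0.093], [-0.015, 0.102], [-0.022, 0.112], [-0.029, 0.121], [-0.035, 0.13], [-0.042, 0.14], [-0.049, 0.149], [-0.056, 0.159], [-0.063, 0.168]]
```

View pics/s4.png

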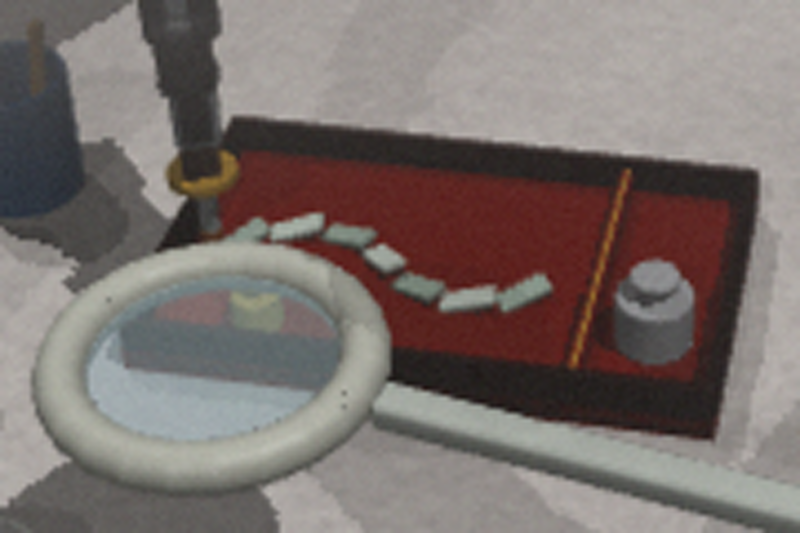

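The tip hangs just above the blue-square end and the strip is visible and unpressed. I lower step by step with force readings.

Request:
{"api": "move_arm", "payload": {
  "series": [0, -0.002, 0.002, -0.01, 0, 0, -0.002, 0.002, -0.02, 0, 0, -0.002, 0.002, -0.02, 0, 0, -0.002, 0.002, -0.02, 0]
}}

```text
clock: 11.8
eef_pos: [0.5239, -0.139, 0.0885]
tcp_rot: [180.0, 0.0, 111.6]
wrist_force: [-0.7, 0.2, 1.3]
grip_width: 0.203
finger_force: 58.9
```

Request:
{"api": "move_arm", "payload": {
  "series": [0, 0, 0, -0.004, 0, 0, 0, 0, -0.004, 0, 0, 0, 0, -0.004, 0]
}}

```text
clock: 12.18
eef_pos: [0.5243, -0.1392, 0.088]
tcp_rot: [179.9, 0.1, 111.6]
wrist_force: [-0.4, 0.3, 5.1]
grip_width: 0.205
finger_force: 59.3
```

Request:
{"api": "move_arm", "payload": {
  "series": [0, 0, 0, -0.003, 0, 0, 0, 0, -0.003, 0, 0, 0, 0, -0.003, 0]
}}

```text
clock: 12.55
eef_pos: [0.5244, -0.1393, 0.0879]
tcp_rot: [179.9, 0.1, 111.6]
wrist_force: [-0.8, 1.0, 7.7]
grip_width: 0.206
finger_force: 59.9
```

Contact comes at tip height about 12.5 mm, as expected, and stiffness is about 3 N/mm. I ease 0.6 mm for a press of about 6 N and start the stroke.

Request:
{"api": "move_arm", "payload": {
  "series": [0, -0.011, 0.012, 0.002, 0, 0, -0.019, 0.021, 0.002, 0, 0, -0.027, 0.03, 0.002, 0, 0, -0.035, 0.038, 0.002, 0, 0, -0.042, 0.047, 0.002, 0, 0, -0.05, 0.056, 0.002, 0, 0, -0.058, 0.064, 0.002, 0, 0, -0.066, 0.073, 0.002, 0, 0, -0.069, 0.084, 0.002, 0, 0, -0.071, 0.096, 0.002, 0, 0, -0.074, 0.107, 0.002, 0]
}}

```text
clock: 13.92
eef_pos: [0.5019, -0.1082, 0.0879]
tcp_rot: [-180.0, 0.2, 111.6]
wrist_force: [1.5, -4.2, 7.1]
grip_width: 0.203
finger_force: 59.6
```

Request:
{"api": "move_arm", "payload": {
  "series": [0, -0.003, 0.011, 0, 0, 0, -0.006, 0.023, 0, 0, 0, -0.008, 0.034, 0, 0, 0, -0.011, 0.045, 0, 0, 0, -0.014, 0.057, 0, 0, 0, -0.01, 0.068, 0, 0, 0, -0.005, 0.078, 0, 0, 0, -0.001, 0.089, 0, 0, 0, 0.003, 0.1, 0, 0, 0, 0.007, 0.111, 0, 0, 0, 0.011, 0.122, 0, 0, 0, 0.016, 0.133, 0, 0, 0, 0.02, 0.143, 0, 0, 0, 0.029, 0.151, 0, 0]
}}

```text
clock: 15.68
eef_pos: [0.5072, -0.0627, 0.0875]
tcp_rot: [-179.5, 0.1, 111.6]
wrist_force: [-8.0, -5.7, 14.5]
grip_width: 0.202
finger_force: 60.4
```

Request:
{"api": "move_arm", "payload": {
  "series": [0, 0.008, 0.008, 0.002, 0, 0, 0.017, 0.015, 0.003, 0, 0, 0.026, 0.023, 0.003, 0, 0, 0.035, 0.03, 0.003, 0]
}}

```text
clock: 16.18
eef_pos: [0.5177, -0.053, 0.0878]
tcp_rot: [-179.6, -0.0, 111.6]
wrist_force: [-4.2, -2.5, 8.9]
grip_width: 0.203
finger_force: 60.1
```

Request:
{"api": "move_arm", "payload": {
  "series": [0, 0.009, 0.008, 0, 0, 0, 0.017, 0.016, 0.001, 0, 0, 0.026, 0.023, 0.001, 0, 0, 0.032, 0.033, 0.001, 0, 0, 0.038, 0.043, 0.001, 0, 0, 0.044, 0.054, 0.001, 0, 0, 0.049, 0.064, 0.001, 0, 0, 0.055, 0.074, 0.001, 0, 0, 0.061, 0.084, 0.001, 0]
}}

```text
clock: 17.3
eef_pos: [0.5369, -0.028, 0.0879]
tcp_rot: [-179.7, 0.0, 111.6]
wrist_force: [-1.4, -3.9, 6.7]
grip_width: 0.203
finger_force: 59.8
```

Request:
{"api": "move_arm", "payload": {
  "series": [0, 0.006, 0.01, 0, 0, 0, 0.011, 0.021, 0, 0, 0, 0.01, 0.033, 0, 0, 0, 0.009, 0.044, 0, 0, 0, 0.008, 0.056, 0, 0, 0, 0.007, 0.067, 0, 0, 0, 0.006, 0.079, 0, 0, 0, 0.005, 0.091, 0, 0, 0, 0.004, 0.102, 0, 0, 0, 0.003, 0.114, 0, 0, 0, -0.004, 0.123, 0, 0, 0, -0.011, 0.133, 0, 0, 0, -0.018, 0.142, 0, 0, 0, -0.024, 0.151, 0, 0, 0, -0.031, 0.161, 0, 0, 0, -0.038, 0.17, 0, 0, 0, -0.045, 0.18, 0, 0, 0, -0.052, 0.189, 0, 0, 0, -0.059, 0.198, 0, 0]
}}

```text
clock: 19.68
eef_pos: [0.5204, 0.0326, 0.0872]
tcp_rot: [-179.9, -0.1, 111.6]
wrist_force: [0.3, 0.0, 1.1]
grip_width: 0.201
finger_force: 59.1
```

Request:
{"api": "move_arm", "payload": {
  "series": [0, 0, 0, 0.03, 0, 0, 0, 0, 0.1, 0, 0, 0, 0, 0.2, 0, 0, 0, 0, 0.35, 0, 0, -0.1, 0.35, 0.35, 0, 0, -0.22, 0.7, 0.35, 0, 0, -0.22, 0.7, 0.35, 0, 0, -0.22, 0.7, 0.35, 0, 0, -0.22, 0.7, 0.35, 0, 0, -0.22, 0.7, 0.35, 0]
}}

```text
clock: 20.92
eef_pos: [0.4551, 0.2417, 0.1928]
tcp_rot: [-179.9, 0.0, 111.6]
wrist_force: [0.5, -0.1, 0.1]
grip_width: 0.201
finger_force: 58.8
```

```bash
python3 - <<'E'
from h import *
f,KT,s=grab("top","top5"); print(s["eef_pos"],s["tcp_rot"])
g,KS,s=grab("scene","scene5")
a=cv2.resize(f[240:345,270:430,::-1],(800,525),interpolation=cv2.INTER_CUBIC)[:300]
a=cv2.resize(f[258:318,312:412,::-1],(500,300),interpolation=cv2.INTER_CUBIC)
b=cv2.resize(g[150:330,210:510,::-1],(500,300),interpolation=cv2.INTER_CUBIC)
cv2.imwrite("pics/v5.png",np.vstack([a,b]))
E
```

```text
[0.45508829 0.24168387 0.1927931 ] [-1.79925326e+02  9.19947041e-03  1.11611196e+02]
```

View pics/v5.png

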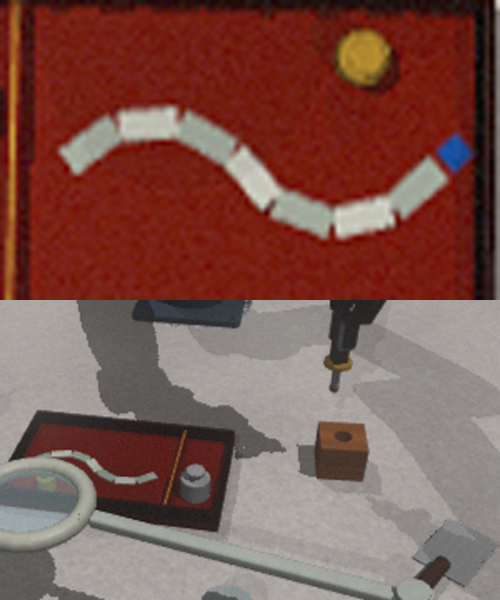

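In the top crop the seven plaques form one continuous flat strip, and the scene crop shows no raised edges on the visible part. The burnisher hangs straight over its stand. Aligning it and lowering.

Request:
{"api": "move_arm", "payload": {
  "series": [0, -0.007, 0.035, 0, 0, 0, -0.007, 0.069, 0, 0, 0, -0.007, 0.069, 0, 0, 0, -0.007, 0.069, -0.05, 0, 0, -0.007, 0.069, -0.1, 0, 0, -0.007, 0.069, -0.14, 0, 0, -0.007, 0.069, -0.18, 0, 0, -0.007, 0.069, -0.21, 0, 0, -0.007, 0.069, -0.21, 0]
}}

```text
clock: 22.15
eef_pos: [0.4527, 0.2624, 0.129]
tcp_rot: [-179.9, 0.0, 111.6]
wrist_force: [1.1, -0.5, -0.9]
grip_width: 0.201
finger_force: 58.8
```

```bash
python3 - <<'E'
from h import *
s=status.read_state(); print(s["eef_pos"],s["wrist_force"].round(2))
g,KS,s=grab("scene","scene6"); w,_,_=grab("wrist","wrist6")
p=proj(KS,[.4525,.2623,.05]).astype(int); print(p,proj(KS,[s["eef_pos"][0],s["eef_pos"][1],s["eef_pos"][2]-.0695]))
a=cv2.resize(g[p[1]-60:p[1]+40,p[0]-50:p[0]+50,::-1],(500,500),interpolation=cv2.INTER_CUBIC); cv2.imwrite("pics/v6.png",a)
E
```

```text
[0.45269564 0.26243834 0.1290422 ] [ 1.15 -0.46 -0.88]
[415 230] [415.7548302  227.48076689]
```

View pics/v6.png

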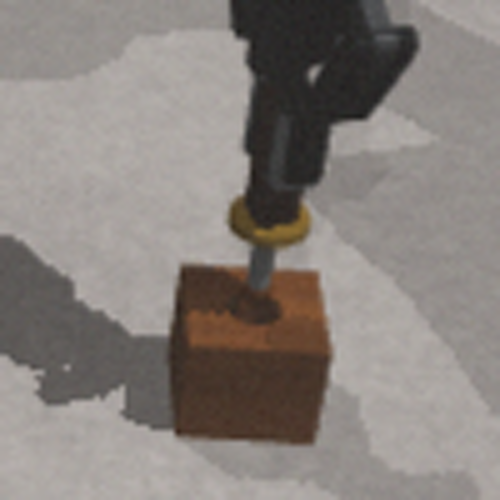

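The tip sits at the mouth of the hole, around (258,300) in the crop. Lowering gently.

Request:
{"api": "move_arm", "payload": {
  "series": [0, 0, 0, -0.02, 0, 0, 0, 0, -0.04, 0, 0, 0, 0, -0.06, 0, 0, 0, 0, -0.06, 0]
}}

```text
clock: 22.75
eef_pos: [0.4527, 0.2625, 0.1111]
tcp_rot: [-179.9, 0.0, 111.6]
wrist_force: [0.2, -0.3, -0.7]
grip_width: 0.203
finger_force: 58.8
```

Request:
{"api": "move_arm", "payload": {
  "series": [0, 0, 0, -0.02, 0, 0, 0, 0, -0.04, 0, 0, 0, 0, -0.06, 0, 0, 0, 0, -0.07, 0, 0, 0, 0, -0.07, 0]
}}

```text
clock: 23.38
eef_pos: [0.4531, 0.2626, 0.0907]
tcp_rot: [-180.0, -0.0, 111.6]
wrist_force: [0.7, -0.6, -1.2]
grip_width: 0.205
finger_force: 58.8
```

Request:
{"api": "move_arm", "payload": {
  "series": [0, 0, 0, -0.007, 0, 0, 0, 0, -0.014, 0, 0, 0, 0, -0.019, 0, 0, 0, 0, -0.019, 0]
}}

```text
clock: 23.88
eef_pos: [0.4534, 0.2628, 0.0855]
tcp_rot: [180.0, -0.0, 111.6]
wrist_force: [-0.5, -0.3, 0.5]
grip_width: 0.204
finger_force: 58.9
```

Request:
{"api": "move_arm", "payload": {
  "series": [0, 0, 0, -0.003, 0, 0, 0, 0, -0.003, 0, 0.3, 0, 0, -0.003, 0, 0.4, 0, 0, -0.003, 0, 1, 0, 0, -0.003, 0, 1, 0, 0, -0.003, 0, 1, 0, 0, -0.003, 0, 1, 0, 0, -0.003, 0, 1, 0, 0, 0.1, 0, 1, 0, 0, 0.2, 0, 1, 0, 0, 0.35, 0, 1, 0, 0, 0.5, 0, 1, 0, 0, 0.5, 0]
}}

```text
clock: 25.5
eef_pos: [0.4557, 0.2637, 0.2406]
tcp_rot: [179.5, -0.0, 111.6]
wrist_force: [0.1, -0.7, -0.8]
grip_width: 0.996
finger_force: 0.0
```

```bash
python3 - <<'E'
from h import *
g,KS,s=grab("scene","scene7"); f,KT,s=grab("top","top7"); print(s["eef_pos"],s["wrist_force"].round(1))
p=proj(KS,[.4525,.2623,.05]).astype(int)
a=cv2.resize(g[p[1]-60:p[1]+40,p[0]-50:p[0]+50,::-1],(300,300),interpolation=cv2.INTER_CUBIC)
b=cv2.resize(f[100:370,130:530,::-1],(444,300)); c=cv2.resize(g[160:440,120:520,::-1],(744,290))
cv2.imwrite("pics/v7.png",np.vstack([np.hstack([a,b]),c]))
E
```

```text
[0.45460667 0.26325532 0.2378486 ] [ 0.4 -1.3 -1.3]
```

View pics/v7.png

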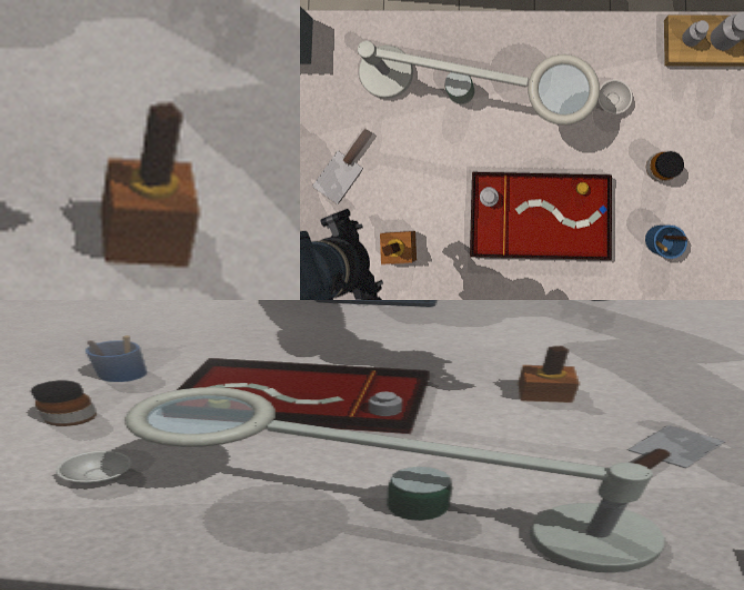

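The collar is on the stand, the strip is flat, the magnifier is aside and the bystanders are in place. I'll compare the stand region with its first image numerically, then hand in if it matches.

```bash
python3 - <<'E'
from h import *
for n in("scene0","scene7"):
    g=cv2.imread(f"pics/{n}.png")[195:245,395:440]; h=cv2.cvtColor(g,cv2.COLOR_BGR2HSV)
    d=(g.max(2)<75); d[38:]=0; ys,xs=np.nonzero(d); y=cv2.inRange(h,(21,110,60),(33,255,255)); yy,yx=np.nonzero(y)
    print(n,"handle rows",ys.min(),[round(xs[ys==r].mean(),1) for r in(13,17,21,25) if (ys==r).any()],"collar",yx.mean().round(1),yy.mean().round(1))
E
```

```text
scene0 handle rows 10 [np.float64(24.0), np.float64(24.0), np.float64(23.0), np.float64(22.0)] collar 19.5 38.5
scene7 handle rows 10 [np.float64(24.5), np.float64(23.5), np.float64(23.0), np.float64(22.5)] collar 18.0 38.0
```

The handle and collar match the start image to within about 1.5 pixels.

```bash
python3 -c "
from h import *
print(ticket.finish_job())"
```

```text
the job is handed in; nothing more can be done
None
```

I handed the job in with the magnifier aside, the strip pressed in one stroke at about 3 cm/s and looking flat in the images, the burnisher back upright in its stand and the bystanders in place in the final views; press force was mostly 7–9 N but reached 14.5 N near seam3, and no verdict was returned.

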